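Align the quarter-turn fastener and hold the shaker's service cover down on its seal

ROBOT

A 6-joint arm with a two-finger parallel gripper is mounted at the origin on the work surface. World frame = base frame: x ahead of the robot, y to its left, z up, the work surface at z = 0. Lengths are in m, angles in degrees, forces in N, time in s.
With the tool pointing down it reaches from about 0.4 to 0.825 m from the base axis. Payload 7 kg.
Tool frame: the origin (TCP) lies at the very end of the fingers, on their centre line; the grasp point (between the pads) lies 19 mm behind it; x points along the fingers, y is the direction in which the jaws open and shut, and the axes are right-handed (so a half turn about x gives the same grasp; the last joint's range is limited). The gripper opens to 88 mm and grips with 3 to 60 N. Pads are 19 mm wide; open, the fingers measure 130 mm over their backs; the gripper's body (78 mm by 193 mm) begins 47 mm behind the grasp point.
Start: joints at [81.251, 20.546, 0.682, 0, -70.136, -16.507], TCP at [0.288, 0.61, 0.227] pointing down, gripper open.
Joint ranges: [-176.03, 176.03], [-82.01, 121.73], [-58.28, 71.71], [-173.87, 95.51], [-174.79, -0.11], [-173.66, 173.66]. Speed limits (degrees/s): [136.94, 136.94, 172.46, 180, 180, 180].

INTERFACE

Orientations are given as [roll, pitch, yaw] about the fixed x, y, z axes, in that order (R = Rz(yaw) Ry(pitch) Rx(roll)).
In Python, from plant import * gives the robot as it stands. The module is installed in compiled form; this text tells all that it offers.
- The arm moves only by the shell command python3 -m creep 'ROWS' [FORCE]. ROWS is a JSON object of lists of equal length, an entry for each row: "jaw": the closure, from -1 (fully open) to 1 (shut); "translation": the shift along the tool's x, y, z in m, a list of three; "roll": the turn about the tool's x in rad. A call has exactly 10 rows; each row shifts and turns the commanded pose from where the row before left it, along the tool's axes as they then stand; what a row does not reach is not made up. A row lasts 1/10 s, in which the tool goes at most 50 mm and 8.59 degrees, less where a joint would pass 70% of its speed; a pose out of reach is approached as far as the arm can. A call with a gripper value outside its range is refused whole. The fingers move at their own pace and stop on an object; FORCE is the grip in N (left out, the last holds). Time passes only in rows, so rows that do not move let the fingers close, or fill a call up. It gives the time, the measured TCP pose, the force and the opening at its end, in the units of the state.
- get_state(): the state, without advancing time (a new reading comes with each control period).
- capture(name): name is "side" or "top"; returns a dict with "image" (400x640x3 uint8, red, green, blue), "fovy" (degrees; the focal length in pixels is half the picture's height over the tangent of half this angle, whatever the lens; pixels are square), "cx", "cy" (the principal point, pixels), "D" ([k1, k2, p1, p2, k3] as OpenCV has them; the pictures are not rectified), "pose" (4x4, takes a point from camera to world coordinates). Camera axes: x right, y up, looking along -z (the intrinsics and any distortion apply to the point x, -y, -z); pixel columns grow to the right and rows downward; lengths in m; the calibration is good to about 2 mm. A picture is of the moment at which its call begins. There is no depth.
- close_job(): hands the job in, once; it reports no verdict.
The state is a dict: "time_s": time; "joints": joint angles; "qd": joint speeds; "joint_torque": joint torques, N m; "tcp_pos": TCP position; "eef_rot": TCP orientation; "contact_force": force on the tool from outside, world axes, zero at the start; "moment": the same for the moment, N m; "gripper_width": finger opening in m.
Only numpy, scipy, OpenCV 4.12 (cv2) and the standard library are available. Lean on these libraries where they do the work, as an engineer would, in place of code of your own. Each camera call takes 0.05 s, during which the arm holds its last target.

TASK

The service cover on top of the cream bench shaker is standing up off its frame on springs. Turn its black quarter-turn fastener clockwise to its stop, so that the white slot line on it lines up with the two green marks, then press the cover fully home against the frame and finish while still holding it firmly pressed there, because it springs up when let go. Leave the other things on the bench where they stand.

Things in the scene. Friction and masses are not known exactly. Their poses are not given: they have to be found in the camera images.
- shaker: Bench shaker, cream box 240 x 300 x 130 mm (x, y, z), fixed; display and dial face its own -x. Origin: centre of its underside, on the bench; z up. Its top face is the frame for the cover: a level grey-blue panel 150 x 180 x 8 mm over the middle of it, on four corner guide posts, moving only straight up and down.
- cover (a joint): How far the cover is pressed down, m: 0 = sprung up, underside 10 mm above the frame; 0.010 = fully home (hard stop). Springs resist with about 4 N (2.5 to 5.5) at first, about 9 N (7.5 to 10.5) when home. Keep 12 to 20 N on fastener or cover to hold it home. Unless the fastener is within about 0.09 rad of its stop, a T-shaped foot under it blocks the cover after about 2 mm.
- cover_top (a point): Centre of the cover's top face, where the fastener's axis (vertical) meets it; 148 mm above the bench with the cover up, 138 mm with it home. Axes as the shaker's. The two green marks lie along its x axis, 26 to 60 mm either side of it.
- fastener (a joint): Turn of the fastener, rad, growing clockwise seen from above: 0 = its slot line across the green marks (along the shaker's y), 1.571 = in line with the marks (along the shaker's x), at a hard stop. It begins at 0.1 to 0.65, stays where it is left and needs about 0.06 N m to turn.
- fastener_grip (a point): Grip point on the fastener's axis, 32 mm above the cover's top face, 12 mm below the fastener's top. The fastener is a black upright bar 44 mm long, 14 mm thick, 36 mm high, white slot line along its top, on a metal disc 46 mm across, 8 mm high on the cover. The point turns with it: y axis along the bar and slot line, x axis across the 14 mm thickness (grip so), z up.
- vial: Small clear jar with orange cap, 32 mm wide, 50 mm high, standing on top of the shaker beside the cover, towards the shaker's +y side. Origin: centre of its underside. Leave alone.
- orange_bottle: Clear bottle with orange cap, 80 mm wide, 170 mm high. Origin: centre of its underside. Leave alone.
- amber_bottle: Amber bottle with blue cap, 72 mm wide, 160 mm high. Origin: centre of its underside. Leave alone.
- green_tipbox: Green box with pale lid, 87 x 122 x 57 mm. Origin: centre of its underside. Leave alone.
- pink_tipbox: Pink box with pale lid, 87 x 122 x 57 mm. Origin: centre of its underside. Leave alone.
- beaker: Glass beaker, 70 mm wide, 90 mm high. Origin: centre of its underside. Leave alone.
- screwdriver: Screwdriver lying on the bench along its own x axis. Origin: under its middle. Leave alone.

How it is judged:
By the outcome, as a careful person would: the job done as asked, in the order asked, and still so for the second after the job is handed in, while the arm keeps its last pose, push and grip.
It also fails if it takes over 38 s, if anything falls off the work surface, if the arm or the gripper's body presses on something with over 40 N, if the wrist force passes 120 N, or if a joint passes its speed limit or range.

## Working session

There is one attempt and no reset: what is moved stays moved. The work goes in short steps, Python scripts to look and compute and a shell command to move; the robot and the scene stay as the last step left them, time stands still between calls to the robot, and variables do not carry over. Pictures are saved under pics/ and viewed, and the job is handed in when it is done.

```bash
mkdir -p pics
python3 - <<'E'
from plant import *
import cv2,numpy as np
print(get_state())
for n in("side","top"):
    c=capture(n); cv2.imwrite(f"pics/{n}0.png",c["image"][:,:,::-1])
    print(n,c["fovy"],c["cx"],c["cy"],c["D"],np.round(c["pose"],4).tolist())
E
```

```text
{'time_s': 0.0, 'joints': array([ 8.12499037e+01,  2.05908486e+01,  6.33251626e-01, -2.12017556e-02,
       -7.01349601e+01, -1.65069846e+01]), 'qd': array([ 0.01145486,  0.06719612,  0.02847982, -0.001168  , -0.02318106,
       -0.02229157]), 'joint_torque': array([ 1.88911377e-03, -5.82719994e+01,  2.93042582e+01,  6.99693426e+00,
        6.73938019e-03, -1.76447916e-04]), 'tcp_pos': array([0.28781718, 0.61001744, 0.22562193]), 'eef_rot': array([  94.35626954,   89.90532056, -110.90803196]), 'contact_force': array([-0.28016998,  0.13753661, -0.06172566]), 'moment': array([-0.00329891, -0.00715176, -0.02010794]), 'gripper_width': 0.08727373734824867}
side 43.844805997367544 325.7083446233601 200.2184900558887 [-0.12560841  0.          0.          0.          0.        ] [[0.7327, 0.5058, -0.4553, -0.1178], [-0.6805, 0.5523, -0.4815, -0.7067], [0.0079, 0.6626, 0.7489, 1.1655], [0.0, 0.0, 0.0, 1.0]]
top 46.74228954606174 318.1911501977245 203.25708686121948 [-0.13907531  0.          0.          0.          0.        ] [[0.0214, 0.9947, -0.1007, 0.3703], [-0.9998, 0.0209, -0.0059, -0.0144], [-0.0038, 0.1009, 0.9949, 1.3879], [0.0, 0.0, 0.0, 1.0]]
```

View pics/top0.png

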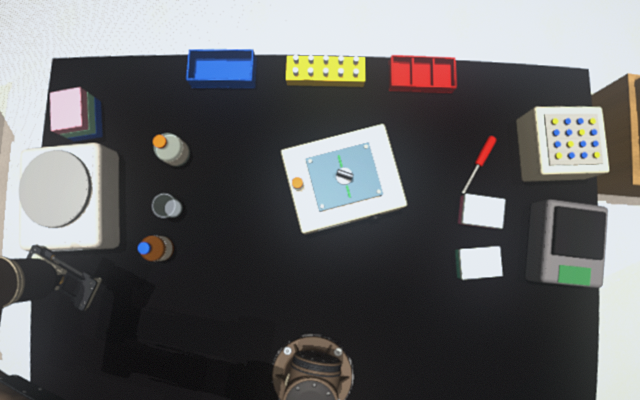

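View pics/side0.png

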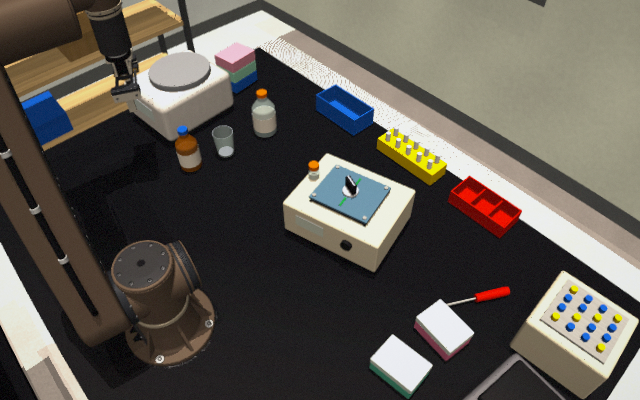

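The top view shows the shaker at about (345,178), with the fastener at (345,176), green marks at (340,160) and (349,190), and the vial at (297,183). The side view shows the same things. Next I'll zoom in and measure.

```bash
cat > h.py <<'E'
import numpy as np,cv2
from plant import *
def cast(c,uv,z):
    f=c["image"].shape[0]/2/np.tan(np.radians(c["fovy"])/2)
    K=np.array([[f,0,c["cx"]],[0,f,c["cy"]],[0,0,1]])
    p=cv2.undistortPoints(np.array(uv,float).reshape(-1,1,2),K,np.array(c["D"],float)).reshape(-1,2)
    d=np.c_[p[:,0],-p[:,1],-np.ones(len(p))]@c["pose"][:3,:3].T
    o=c["pose"][:3,3]
    return o+d*((z-o[2])/d[:,2])[:,None]
E
cat > meas.py <<'E'
from h import *
import sys
tag=sys.argv[1]; ztop=float(sys.argv[2]) if len(sys.argv)>2 else .148
for n,box in(("top",(300,130,390,225)),("side",(300,155,400,230))):
    c=capture(n); im=c["image"]; x0,y0,x1,y1=box
    cv2.imwrite(f"pics/{n}{tag}.png",cv2.resize(im[y0:y1,x0:x1,::-1],None,fx=6,fy=6,interpolation=cv2.INTER_NEAREST))
    hsv=cv2.cvtColor(im,cv2.COLOR_RGB2HSV)
    m=np.zeros(im.shape[:2],np.uint8); m[y0:y1,x0:x1]=1
    g=(cv2.inRange(hsv,(45,120,60),(80,255,255))>0)*m
    nn,l,s,ce=cv2.connectedComponentsWithStats(g.astype(np.uint8))
    for i in range(1,nn):
        if s[i,4]>8: print(n,"green",s[i,4],ce[i].round(1),cast(c,ce[i],ztop).round(4))
    ys,xs=np.nonzero(g); P=cast(c,np.c_[xs,ys],ztop)[:,:2]
    e=P-P.mean(0); u=np.linalg.svd(e)[2][0]; t=e@u; print(" axis yaw",np.degrees(np.arctan2(u[1],u[0])).round(2),"mid",(P.mean(0)+u*(t.max()+t.min())/2).round(4),"span",np.ptp(t).round(4))
    b=((cv2.inRange(hsv,(90,50,60),(112,200,255))>0)*m).astype(np.uint8)
    cs=max(cv2.findContours(b,0,2)[0],key=cv2.contourArea)
    Q=cast(c,cs.reshape(-1,2),ztop)[:,:2]
    r=cv2.minAreaRect((Q*1000).astype(np.float32)); print(" cover rect",r)
    w=((im.min(2)>190))*m
    nn,l,s,ce=cv2.connectedComponentsWithStats(w.astype(np.uint8))
    for i in range(1,nn):
        if s[i,4]>3:
            ys,xs=np.nonzero(l==i);P=cast(c,np.c_[xs,ys],ztop+.044)[:,:2];e=P-P.mean(0);S=np.linalg.svd(e);u=S[2][0]
            if s[i,4]<200: print(" white",s[i,4],ce[i].round(1),P.mean(0).round(4),"yaw",np.degrees(np.arctan2(u[1],u[0])).round(1),"len",np.ptp(e@u).round(4))
E
python3 meas.py a
```

```text
top green 17 [339.6 160.8] [[ 0.6131 -0.0627  0.148 ]]
top green 13 [348.  191.3] [[ 0.53   -0.0868  0.148 ]]
 axis yaw -163.9 mid [ 0.572  -0.0746] span 0.1136
 cover rect ((571.8431396484375, -74.56178283691406), (147.9801483154297, 177.65621948242188), 15.986722946166992)
 white 11 [365.6 145.9] [ 0.6461 -0.1292] yaw -103.7 len 0.009
 white 13 [309.6 160.4] [0.604  0.0177] yaw 139.3 len 0.0095
 white 28 [346.4 169.4] [ 0.5821 -0.0793] yaw -106.9 len 0.0273
 white 16 [344.5 173.2] [ 0.5717 -0.0744] yaw -108.7 len 0.0306
 white 59 [341.9 180.3] [ 0.5529 -0.0679] yaw -108.4 len 0.0355
 white 12 [378.3 190.9] [ 0.5271 -0.1634] yaw -123.7 len 0.0094
 white 14 [321.7 205.5] [ 0.4857 -0.0165] yaw -179.3 len 0.0079
side green 17 [358. 181.] [[ 0.6177 -0.0611  0.148 ]]
side green 24 [342.2 201.1] [[ 0.5317 -0.0854  0.148 ]]
 axis yaw -164.11 mid [ 0.5731 -0.0737] span 0.1195
 cover rect ((570.1475830078125, -76.72140502929688), (152.28285217285156, 179.59747314453125), 15.991128921508789)
 white 12 [350.3 179.7] [ 0.5741 -0.0714] yaw -109.9 len 0.0325
 white 40 [345.6 191.1] [ 0.535  -0.0929] yaw -112.1 len 0.0348
 white 8 [357.2 189.5] [ 0.5621 -0.1097] yaw -135.4 len 0.0182
 white 4 [313.2 193.8] [ 0.4652 -0.0418] yaw 165.4 len 0.0063
 white 4 [364.  216.8] [ 0.5076 -0.1878] yaw 142.8 len 0.0051
```

View pics/topa.png

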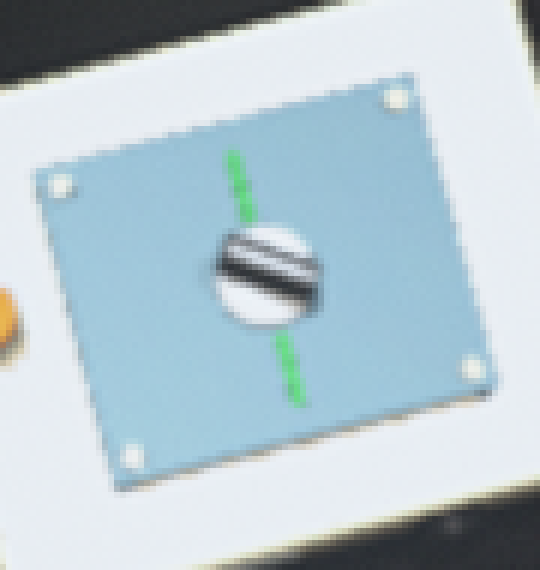

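View pics/sidea.png

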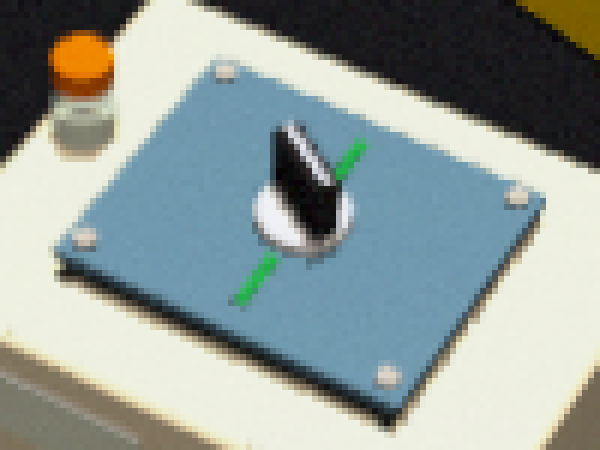

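The two views agree. The fastener axis is at about (0.572, -0.0745), the shaker yaw is 16° and the cover is 148×178 mm. The bar's yaw is about 71°, so the fastener stands at about 0.61 rad, which is inside the given range. About 55° clockwise remains. Next I'll work out the approach in tool axes.

```bash
cat > go.py <<'E'
from h import *
from scipy.spatial.transform import Rotation as Rn
import sys
s=get_state(); R=Rn.from_euler('xyz',s["eef_rot"],degrees=True).as_matrix()
p=s["tcp_pos"]; T=np.array([.572,-.0745,float(sys.argv[1])])
print("t",s["time_s"],"p",p.round(4),"toolx",R[:,0].round(3),"jaw yaw",np.degrees(np.arctan2(R[1,1],R[0,1])).round(2),"j6",s["joints"][5].round(1))
print("F",s["contact_force"].round(2),"M",s["moment"].round(3),"w",s["gripper_width"])
print("shift tool axes",(R.T@(T-p)).round(4))
E
python3 go.py 0.226
```

```text
t 0.2 p [0.2879 0.6102 0.226 ] toolx [-0.    -0.001 -1.   ] jaw yaw -115.26 j6 -16.5
F [ 0.07  0.42 -0.63] M [ 0.018  0.064 -0.002] w 0.08763232339820637
shift tool axes [ 0.0006  0.498  -0.5491]
```

```bash
python3 -m creep '{"jaw":[-1,-1,-1,-1,-1,-1,-1,-1,-1,-1],"translation":[[0,0.0249,-0.0275],[0,0.0249,-0.0275],[0,0.0249,-0.0275],[0,0.0249,-0.0275],[0,0.0249,-0.0275],[0,0.0249,-0.0275],[0,0.0249,-0.0275],[0,0.0249,-0.0275],[0,0.0249,-0.0275],[0,0.0249,-0.0275]],"roll":[0,0,0,0,0,0,0,0,0,0]}'
python3 -m creep '{"jaw":[-1,-1,-1,-1,-1,-1,-1,-1,-1,-1],"translation":[[0,0.0249,-0.0275],[0,0.0249,-0.0275],[0,0.0249,-0.0275],[0,0.0249,-0.0275],[0,0.0249,-0.0275],[0,0.0249,-0.0275],[0,0.0249,-0.0275],[0,0.0249,-0.0275],[0,0.0249,-0.0275],[0,0.0249,-0.0275]],"roll":[0,0,0,0,0,0,0,0,0,0]}'; python3 go.py 0.226
```

```text
time_s: 1.2
tcp_pos: [0.4307, 0.2664, 0.2266]
eef_rot: [-86.5, 90.0, 68.3]
contact_force: [0.9, -0.2, -0.1]
gripper_width: 0.0872
time_s: 2.2
tcp_pos: [0.5733, -0.0761, 0.2265]
eef_rot: [-68.0, 90.0, 86.7]
contact_force: [1.8, -0.0, 0.2]
gripper_width: 0.0874
t 2.2 p [ 0.5733 -0.0761  0.2265] toolx [ 0.  0. -1.] jaw yaw -115.25 j6 52.9
F [ 1.76 -0.    0.2 ] M [ 0.07  -0.114 -0.009] w 0.0874160024864034
shift tool axes [ 0.0005 -0.0009  0.0018]
```

```bash
python3 -m creep '{"jaw":[-1,-1,-1,-1,-1,-1,-1,-1,-1,-1],"translation":[[0,0,0],[0,0,0],[0,0,0],[0,0,0],[0,0,0],[0,0,0],[0,0,0],[0,0,0],[0,0,0],[0,0,0]],"roll":[0.146,0.146,0.146,0.146,0.146,0.146,0.146,0.146,0.146,0.147]}'; python3 go.py 0.161
```

```text
time_s: 3.2
tcp_pos: [0.5728, -0.0746, 0.2264]
eef_rot: [106.2, 90.0, 176.9]
contact_force: [-0.3, 0.0, 0.4]
gripper_width: 0.0874
t 3.2 p [ 0.5728 -0.0746  0.2264] toolx [-0.  0. -1.] jaw yaw 160.69 j6 -31.3
F [-0.29  0.01  0.39] M [ 0.004 -0.094 -0.038] w 0.08744012957968218
shift tool axes [ 0.0654  0.0008 -0.0002]
```

```bash
python3 -m creep '{"jaw":[-1,-1,-1,-1,-1,-1,-1,-1,-1,-1],"translation":[[0.008,0,0],[0.008,0,0],[0.008,0,0],[0.008,0,0],[0.008,0,0],[0.008,0,0],[0.007,0,0],[0.005,0,0],[0.004,0,0],[0.001,0.001,0]],"roll":[0,0,0,0,0,0,0,0,0,0]}'; python3 go.py 0.161; python3 meas.py b >/dev/null
```

```text
time_s: 4.2
tcp_pos: [0.5719, -0.0743, 0.1611]
eef_rot: [120.2, 90.0, -168.8]
contact_force: [-0.7, -0.4, 0.9]
gripper_width: 0.0879
t 4.2 p [ 0.5719 -0.0743  0.1611] toolx [-0.001 -0.    -1.   ] jaw yaw 161.04 j6 -31.0
F [-0.7  -0.37  0.92] M [ 0.084 -0.015  0.001] w 0.08785408014526382
shift tool axes [ 0.0001 -0.0002 -0.0002]Traceback (most recent call last):
  File "meas.py", line 13, in <module>
    ys,xs=np.nonzero(g); P=cast(c,np.c_[xs,ys],ztop)[:,:2]
                           ~~~~^^^^^^^^^^^^^^^^^^^^^
  File "h.py", line 6, in cast
    p=cv2.undistortPoints(np.array(uv,float).reshape(-1,1,2),K,np.array(c["D"],float)).reshape(-1,2)
      ~~~~~~~~~~~~~~~~~~~^^^^^^^^^^^^^^^^^^^^^^^^^^^^^^^^^^^^^^^^^^^^^^^^^^^^^^^^^^^^^
cv2.error: OpenCV(4.12.0) /io/opencv/modules/calib3d/src/undistort.dispatch.cpp:347: error: (-215:Assertion failed) CV_IS_MAT(_src) && CV_IS_MAT(_dst) && (_src->rows == 1 || _src->cols == 1) && (_dst->rows == 1 || _dst->cols == 1) && _src->cols + _src->rows - 1 == _dst->rows + _dst->cols - 1 && (CV_MAT_TYPE(_src->type) == CV_32FC2 || CV_MAT_TYPE(_src->type) == CV_64FC2) && (CV_MAT_TYPE(_dst->type) == CV_32FC2 || CV_MAT_TYPE(_dst->type) == CV_64FC2) in function 'cvUndistortPointsInternal'
```

View pics/topb.png

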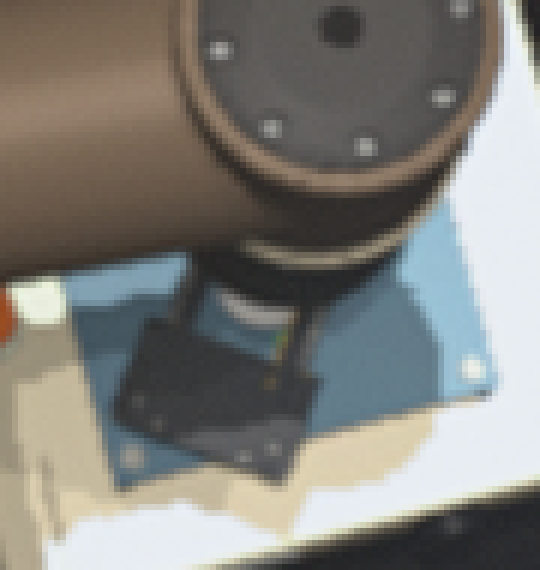

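The wrist hides the fastener in the top view; only the disc edge shows, at about (342,181). I'll check from the side.

```bash
cat > side.py <<'E'
from h import *
import sys
im=capture("side")["image"]
cv2.imwrite(f"pics/side_{sys.argv[1]}.png",cv2.resize(im[130:240,280:410,::-1],None,fx=5,fy=5,interpolation=cv2.INTER_CUBIC))
E
python3 side.py b
```

```text
(no output)
```

View pics/side_b.png

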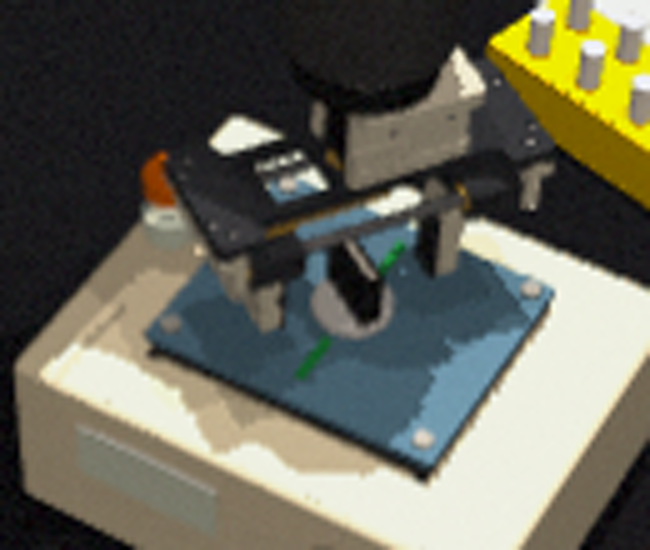

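In the side view the bar at crop (357,283) stands between the two fingers, at (265,295) and (440,240), squarely across its thickness. The vial is clear. I'll close the jaws on it.

```bash
python3 -m creep '{"jaw":[1,1,1,1,1,1,1,1,1,1],"translation":[[0,0,0],[0,0,0],[0,0,0],[0,0,0],[0,0,0],[0,0,0],[0,0,0],[0,0,0],[0,0,0],[0,0,0]],"roll":[0,0,0,0,0,0,0,0,0,0]}' 45; python3 go.py 0.161
```

```text
time_s: 5.3
tcp_pos: [0.5727, -0.0744, 0.1617]
eef_rot: [-81.1, 89.9, -10.1]
contact_force: [4.8, -4.3, -8.3]
gripper_width: 0.0132
t 5.3 p [ 0.5727 -0.0744  0.1617] toolx [ 0.001 -0.    -1.   ] jaw yaw 161.05 j6 -31.0
F [ 4.83 -4.35 -8.34] M [-1.865 -1.222  0.009] w 0.013160535573855506
shift tool axes [ 0.0007  0.0006 -0.0003]
```

```bash
python3 -m creep '{"jaw":[1,1,1,1,1,1,1,1,1,1],"translation":[[0,0,0],[0,0,0],[0,0,0],[0,0,0],[0,0,0],[0,0,0],[0,0,0],[0,0,0],[0,0,0],[0,0,0]],"roll":[0.1,0.1,0.1,0.1,0.1,0.1,0.1,0.1,0.05,0]}'; python3 go.py 0.161; python3 side.py c
```

```text
time_s: 6.3
tcp_pos: [0.5734, -0.0751, 0.1617]
eef_rot: [-47.7, 89.9, -25.5]
contact_force: [6.3, -6.6, -4.5]
gripper_width: 0.0138
t 6.3 p [ 0.5734 -0.0751  0.1617] toolx [ 0.002 -0.001 -1.   ] jaw yaw 112.23 j6 -79.8
F [ 6.33 -6.57 -4.47] M [-2.044 -2.293 -0.06 ] w 0.013792973561217463
shift tool axes [ 0.0007  0.0011 -0.0011]
```

View pics/side_c.png

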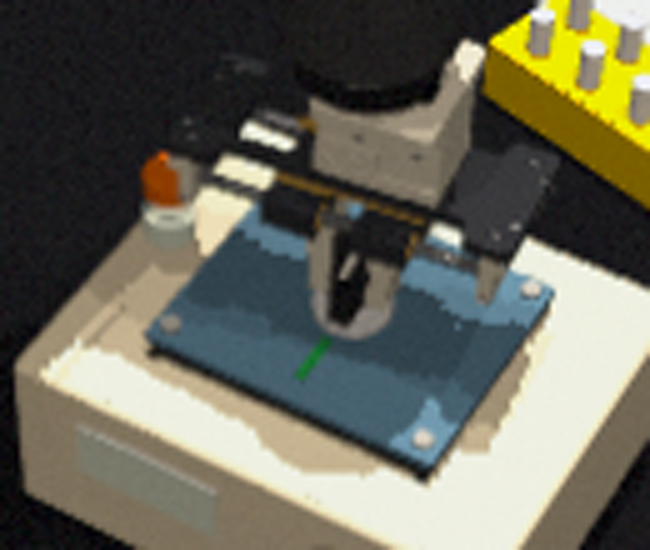

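The measured turning moment of 0.06 N·m matches the fastener's friction. In the side view, the bar at crop (350,285) has turned nearly in line with the green mark at (313,360). I'll relieve the side load with a small shift and turn on towards the stop.

```bash
python3 -m creep '{"jaw":[1,1,1,1,1,1,1,1,1,1],"translation":[[0,-0.0005,0.0005],[0,-0.0005,0.0005],[0,0,0],[0,0,0],[0,0,0],[0,0,0],[0,0,0],[0,0,0],[0,0,0],[0,0,0]],"roll":[0,0,0.02,0.02,0.02,0.01,0.01,0,0,0]}'; python3 go.py 0.161
```

```text
time_s: 7.35
tcp_pos: [0.5735, -0.0752, 0.1616]
eef_rot: [-70.0, 90.0, -52.3]
contact_force: [1.8, -4.8, -2.4]
gripper_width: 0.0138
t 7.35 p [ 0.5735 -0.0752  0.1616] toolx [ 0.    -0.001 -1.   ] jaw yaw 107.69 j6 -84.3
F [ 1.81 -4.77 -2.44] M [-1.742 -1.233 -0.007] w 0.013767594510807234
shift tool axes [ 0.0006  0.0011 -0.0012]
```

```bash
python3 -m creep '{"jaw":[1,1,1,1,1,1,1,1,1,1],"translation":[[0,0,0],[0,0,0],[0,0,0],[0,0,0],[0,0,0],[0,0,0],[0,0,0],[0,0,0],[0,0,0],[0,0,0]],"roll":[0.01,0.01,0.01,0,0,0,0,0,0,0]}'; python3 go.py 0.161
```

```text
time_s: 8.35
tcp_pos: [0.5736, -0.0752, 0.1616]
eef_rot: [-69.6, 90.0, -53.6]
contact_force: [3.5, -5.0, -2.8]
gripper_width: 0.0141
t 8.35 p [ 0.5736 -0.0752  0.1616] toolx [ 0.    -0.001 -1.   ] jaw yaw 105.97 j6 -86.0
F [ 3.51 -5.03 -2.83] M [-1.858 -1.241  0.034] w 0.014096896691417964
shift tool axes [ 0.0006  0.0011 -0.0013]
```

```bash
python3 -m creep '{"jaw":[1,1,1,1,1,1,1,1,1,1],"translation":[[0,0,0],[0,0,0],[0,0,0],[0,0,0],[0,0,0],[0,0,0],[0,0,0],[0,0,0],[0,0,0],[0,0,0]],"roll":[0.01,0.01,0.01,0,0,0,0,0,0,0]}'; python3 go.py 0.161
```

```text
time_s: 9.35
tcp_pos: [0.5736, -0.0753, 0.1616]
eef_rot: [-75.5, 89.9, -61.2]
contact_force: [4.1, -6.3, -2.2]
gripper_width: 0.0138
t 9.35 p [ 0.5736 -0.0753  0.1616] toolx [ 0.    -0.001 -1.   ] jaw yaw 104.31 j6 -87.6
F [ 4.12 -6.29 -2.17] M [-1.886 -1.23   0.498] w 0.013836820402171244
shift tool axes [ 0.0006  0.0011 -0.0014]
```

```bash
python3 side.py d
```

```text
(no output)
```

View pics/side_d.png

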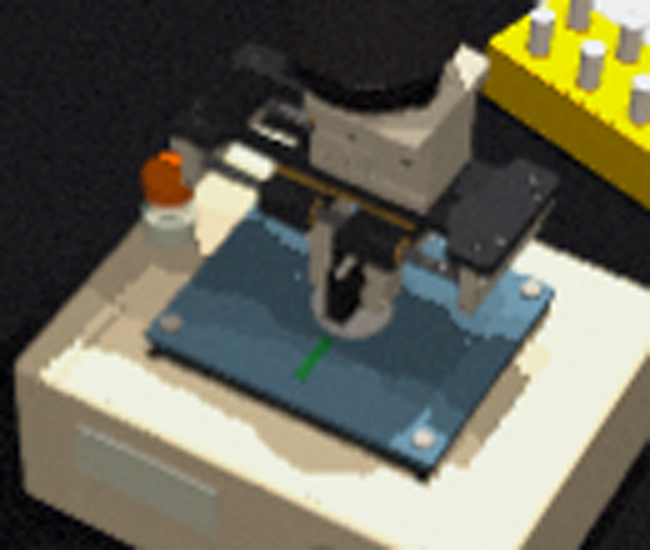

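The moment jumped from about 0.03 to 0.50 N·m with the jaw at about 105°, against 106° expected, so the fastener is at its stop. In the picture the bar lines up with the green mark at crop (313,360). Now I'll press.

```bash
python3 -m creep '{"jaw":[1,1,1,1,1,1,1,1,1,1],"translation":[[0.001,0,0],[0.001,0,0],[0.001,0,0],[0.001,0,0],[0.001,0,0],[0.001,0,0],[0.001,0,0],[0.001,0,0],[0,0,0],[0,0,0]],"roll":[0,0,0,0,0,0,0,0,0,0]}' 60; python3 go.py 0.151
```

```text
time_s: 10.4
tcp_pos: [0.5736, -0.0752, 0.1546]
eef_rot: [-56.4, 89.9, -42.1]
contact_force: [0.4, -5.0, 6.1]
gripper_width: 0.0135
t 10.4 p [ 0.5736 -0.0752  0.1546] toolx [ 0.001 -0.001 -1.   ] jaw yaw 104.33 j6 -87.6
F [ 0.43 -4.98  6.07] M [-1.64   0.015  0.598] w 0.013493675135520258
shift tool axes [ 0.0036  0.0011 -0.0014]
```

Moved down 7 mm at 6 N, so the foot isn't blocking the cover. I'll go on gently.

```bash
python3 -m creep '{"jaw":[1,1,1,1,1,1,1,1,1,1],"translation":[[0.0005,0,0],[0.0005,0,0],[0.0005,0,0],[0.0005,0,0],[0.0005,0,0],[0.0005,0,0],[0.0005,0,0],[0,0,0],[0,0,0],[0,0,0]],"roll":[0,0,0,0,0,0,0,0,0,0]}'; python3 go.py 0.151
```

```text
time_s: 11.4
tcp_pos: [0.5737, -0.0753, 0.1515]
eef_rot: [-48.9, 89.9, -34.6]
contact_force: [-1.9, -3.6, 8.7]
gripper_width: 0.0135
t 11.4 p [ 0.5737 -0.0753  0.1515] toolx [ 0.001 -0.001 -1.   ] jaw yaw 104.34 j6 -87.6
F [-1.88 -3.61  8.68] M [-1.48   0.472  0.6  ] w 0.013460345811840163
shift tool axes [ 0.0005  0.0011 -0.0014]
```

```bash
python3 -m creep '{"jaw":[1,1,1,1,1,1,1,1,1,1],"translation":[[0.0005,0,0],[0.0005,0,0],[0,0,0],[0,0,0],[0,0,0],[0,0,0],[0,0,0],[0,0,0],[0,0,0],[0,0,0]],"roll":[0,0,0,0,0,0,0,0,0,0]}'; python3 go.py 0.151; for i in 1 2 3; do python3 -c "
from h import *
s=get_state();print(s['contact_force'].round(1))"; done
```

```text
time_s: 12.4
tcp_pos: [0.5737, -0.0753, 0.1514]
eef_rot: [-43.5, 89.9, -29.1]
contact_force: [-4.3, -2.6, 16.3]
gripper_width: 0.0138
t 12.4 p [ 0.5737 -0.0753  0.1514] toolx [ 0.002 -0.001 -1.   ] jaw yaw 104.35 j6 -87.6
F [-4.34 -2.63 16.32] M [-1.096  1.549  0.524] w 0.013783940139110898
shift tool axes [ 0.0004  0.0012 -0.0014]
[-4.3 -2.6 16.3]
[-4.3 -2.6 16.3]
[-4.3 -2.6 16.3]
```

The force rose from 8.7 to 16.3 N with only 0.1 mm of movement, after 10.2 mm of total travel, so the cover is at its hard stop. I'll hold a second, check it, and look.

```bash
python3 -m creep '{"jaw":[1,1,1,1,1,1,1,1,1,1],"translation":[[0,0,0],[0,0,0],[0,0,0],[0,0,0],[0,0,0],[0,0,0],[0,0,0],[0,0,0],[0,0,0],[0,0,0]],"roll":[0,0,0,0,0,0,0,0,0,0]}'; python3 go.py 0.151; python3 side.py e
```

```text
time_s: 13.4
tcp_pos: [0.5737, -0.0752, 0.1515]
eef_rot: [-43.0, 89.9, -28.6]
contact_force: [-4.7, -3.0, 15.6]
gripper_width: 0.0136
t 13.4 p [ 0.5737 -0.0752  0.1515] toolx [ 0.002 -0.001 -1.   ] jaw yaw 104.36 j6 -87.6
F [-4.72 -2.98 15.61] M [-1.097  1.503  0.54 ] w 0.013578259996230718
shift tool axes [ 0.0005  0.0012 -0.0015]
```

View pics/side_e.png

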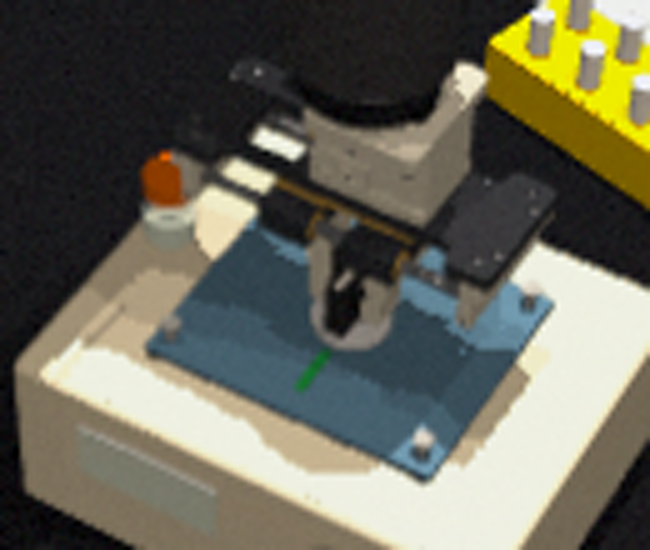

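The cover now lies flat on the frame. The dark gap along its front edge is gone and the guide posts stick up, for example at crop (423,440). The slot is in line with the mark at (313,370), and the vial at (165,190) is where it was. The force is steady at 15.6 N, so I'll hand the job in.

```bash
python3 -c "
from plant import *
print(close_job())"
```

```text
the job is handed in; nothing more can be done
None
```

The fastener is turned clockwise to its stop and the cover is pressed fully home. I handed the job in at about 13.5 s with the gripper still holding the cover down.

- **Fastener:** I gripped the bar across its 14 mm thickness and turned it about 55°. At the stop the moment rose from about 0.03 to 0.5 N·m. The side view shows the slot in line with the green mark.
- **Cover:** It moved down 10.2 mm with nothing blocking it. At the end the force rose from 8.7 to 16 N with almost no movement, which is the hard stop. It stayed at 15.6–16.3 N for the last second, and the picture shows no gap under the cover.
- **Other things:** The vial had not moved in the last side picture. I did not measure the others again, but the arm stayed clear of them.

**Small disagreements:**
- The jaw's final angle was 104.4°, where the cameras gave 106° for the stop. I put this down to measurement error and give in the grip.
- The true axis was about 2 mm from where I measured it, which left a side load of about 5 N.
- Only the side view could check the final alignment, because the wrist hid the fastener from above.

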